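# Lock the loopback plug, then switch the test supply on

### The arm

A 6-joint arm with a two-finger parallel gripper is mounted at the origin on the work surface. World frame = base frame: x ahead of the robot, y to its left, z up, the work surface at z = 0. Lengths are in m, angles in rad, forces in N, time in s.
With the tool pointing down it reaches from about 0.35 to 0.85 m from the base axis. Payload 8.1 kg.
Tool frame: the origin (TCP) lies at the very end of the fingers, on their centre line; the grasp point (between the pads) lies 19 mm behind it (robot.pinch_z is the distance from the TCP to the grasp point, in m); y points along the fingers, x is the direction in which the jaws open and shut, and the axes are right-handed (so a half turn about y gives the same grasp; the last joint's range is limited). The gripper opens to 93 mm and grips with 3 to 60 N. Pads are 15 mm wide; open, the fingers measure 128 mm over their backs; the gripper's body (75 mm by 188 mm) begins 65 mm behind the grasp point.
Start: joints at [-1.253, 0.13, 1.488, -0, 1.523, -0.085], TCP at [0.235, -0.552, 0.219] pointing down, gripper open.
Joint ranges: [-2.96, 2.96], [-0.89, 2.26], [0.02, 2.5], [-1.34, 4.48], [0, 2.73], [-2.66, 2.66]. Speed limits (rad/s): [2.39, 2.39, 2.79, 3.14, 3.14, 3.14].

### API

Orientations are given as a rotation vector (axis times angle).
In Python, from plant import robot gives the robot as it stands.
- The arm moves only by the shell command python3 -m inch 'ROWS' [FORCE]. ROWS is JSON, a list of rows, each a list of 5 numbers: the closure, from -1 (fully open) to 1 (shut), then the shift along the world's x, y, z in m, then the turn about the world's z in rad. A call has 1 to 8 rows; each row is the pose to reach, as a shift and turn from the pose measured when the call began; what a row does not reach only later rows make up. A row lasts 1/8 s, in which the tool goes at most 62.5 mm and 10.7 degrees, less where a joint would pass 70% of its speed; a pose out of reach is approached as far as the arm can. A call with a gripper value outside its range is refused whole. The fingers move at their own pace and stop on an object; FORCE is the grip in N (left out, the last holds). Time passes only in rows, so rows that repeat a pose let the fingers close. It gives the time, the measured TCP pose, the force and the opening at its end, in the units of the state.
- robot.read_state(): the state, without advancing time (a new reading comes with each control period).
- robot.read_camera(name): name is "scene" or "top"; returns a dict with "color" (400x640x3 uint8, red, green, blue), "mtx" (3x3 intrinsics, pixels), "R" (3x3) and "t" (3): a world point X has camera coordinates R X + t. Camera axes: x right, y down, z forward; pixel columns grow to the right and rows downward; lengths in m; the calibration is good to about 2 mm. A picture is of the moment at which its call begins. There is no depth.
- robot.close_job(): hands the job in, once; it reports no verdict.
The state is a dict: "t": time; "q": joint angles; "dq": joint speeds; "joint_torque": joint torques, N m; "tool_pos": TCP position; "orientation": TCP orientation; "force": force on the tool from outside, world axes, zero at the start; "wrist_torque": the same for the moment, N m; "opening": finger opening in m.
Only numpy, scipy, OpenCV 4.12 (cv2) and the standard library are available. Lean on these libraries where they do the work, as an engineer would, in place of code of your own. Each camera call takes 0.05 s, during which the arm holds its last target. There are 200 camera calls.

### The job

The loopback plug on the tilted blue test box is in place but not locked: turn its round metal lock collar clockwise until its red index stands at the green lock mark. Only once it is locked, throw the red handle of the grey supply isolator right over from the black (off) end to the green (on) end. Leave the loose screwdriver, heat sink and transceiver where they lie.

Things in the scene. Friction and masses are not known exactly. Their poses are not given: they have to be found in the camera images.
- test_box: Fixed blue enclosure (170 mm wide, 160 mm up the slope, 60 mm thick) held in a dark steel cradle, its white panel sloping 26 degrees from level and facing its own -x, roughly towards the robot. Base plate 190 x 184 x 8 mm. Origin on the table, 125 mm below the collar's axis point on the panel; z up.
- panel: White sloping panel of the test box, flat and clear around the collar. Origin: where the collar's axis meets the panel, 125 mm above the table. z = panel normal (the collar's axis, leaning 26 degrees from vertical to the box's -x), x up the slope, y left seen from the front. Green lock mark: bar 30 x 11 mm, middle 51 mm along +x. Black open mark: a like bar 72 degrees anticlockwise from it.
- collar_top (a point): Point on the collar's axis 27 mm above the panel, level with the collar's top. The collar is a round dark steel ring with fine bright ribs, 52 mm in diameter, from 3 to 27 mm above the panel; the fixed blue plug, 33 mm in diameter, stands through its middle to 40 mm above the panel.
- collar (a joint): Angle of the lock collar in rad: 0 = its red index stripe (on top and side) is at the black open mark; grows clockwise seen looking at the panel; 1.25 = red index at the green lock mark; end stop at 1.31. It turns stiffly (0.09 Nm) and stays where it is left.
- isolator: Fixed grey supply isolator, 130 x 100 x 55 mm, origin at the centre of its underside on the table, x along its length from the black off end (-x) to the green on end (+x). The handle's hinge lies along its y axis, 68 mm above the origin, between two black ears (on y = +-26 mm, up to 77 mm high).
- handle_grip (a point): Centre of the red grip of the isolator's handle, 70 mm from the hinge; the grip is 46 mm along y, 16 mm thick and 26 mm along the handle (57 to 83 mm from the hinge), on an 18 x 10 mm steel stem.
- handle (a joint): Angle of the isolator's handle in rad: 0 = off, leaning 0.55 rad from vertical towards the black end; 1.1 = on, leaning 0.55 rad towards the green end. Its weight holds it at either end: about 1.5 N at the grip starts it, and past upright (0.55) it falls over by itself.
- screwdriver: Loose screwdriver with a green handle, 160 mm long, lying along its x; a bystander.
- heatsink: Loose heat sink, copper base with orange fins, 50 x 50 x 22 mm, origin under its centre; a bystander.
- transceiver: Loose steel and blue plug-in transceiver, about 68 x 14 x 10 mm, origin under its centre; a bystander.
Mind the look-alikes: they are no part of the job. Several things look just like the isolator: the one meant starts farthest from the robot's base.

How it is judged:
By the outcome, as a careful person would: the job done as asked, in the order asked, and still so for the second after the job is handed in, with the robot touching nothing.
It also fails if it takes over 54 s, if anything falls off the work surface, if the arm or the gripper's body presses on something with over 40 N, if the wrist force passes 120 N, or if a joint passes its speed limit or range.

## Working session

There is one attempt and no reset: what is moved stays moved. The work goes in short steps, Python scripts to look and compute and a shell command to move; the robot and the scene stay as the last step left them, time stands still between calls to the robot, and variables do not carry over. Pictures are saved under pics/ and viewed, about 8 in all and at most 12, crops included, and the job is handed in when it is done.

```bash
mkdir -p pics; ls; python3 - <<'E'
from plant import robot
import cv2,numpy as np
for n in("scene","top"):
    c=robot.read_camera(n);cv2.imwrite(f"pics/{n}0.png",c["color"][:,:,::-1])
    print(n,c["mtx"].tolist(),np.round(c["R"],4).tolist(),np.round(c["t"],4).tolist())
s=robot.read_state();print(s["t"],s["tool_pos"],s["orientation"],s["opening"],s["force"])
E
```

```text
pics
scene [[372.5869197441453, 0.0, 313.6170500270151], [0.0, 372.5869197441453, 203.34587152779966], [0.0, 0.0, 1.0]] [[0.4264, 0.9043, 0.0208], [0.6027, -0.2669, -0.7521], [-0.6745, 0.3332, -0.6588]] [-0.1726, -0.2441, 1.2568]
top [[513.9581306053241, 0.0, 327.3909707712174], [0.0, 513.9581306053241, 198.67862905280984], [0.0, 0.0, 1.0]] [[0.0079, -1.0, 0.0056], [-0.9854, -0.0087, -0.1702], [0.1703, -0.0042, -0.9854]] [-0.0407, 0.5059, 1.2096]
0.1 [ 0.23506115 -0.55147747  0.21770031] [-1.372202    0.90851553 -0.90635263] 0.09303760223555986 [-0.5818579  -0.09927911  0.42387699]
```

View pics/scene0.png

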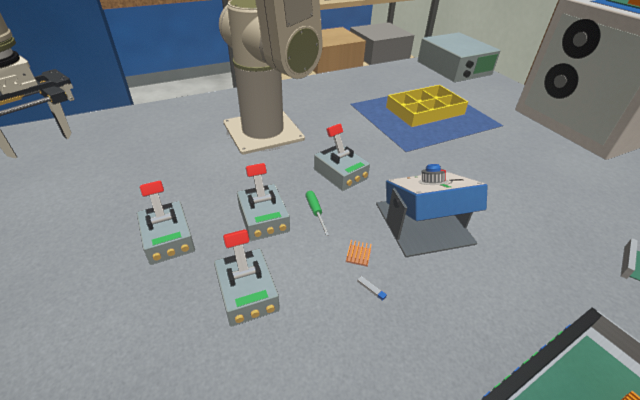

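View pics/top0.png

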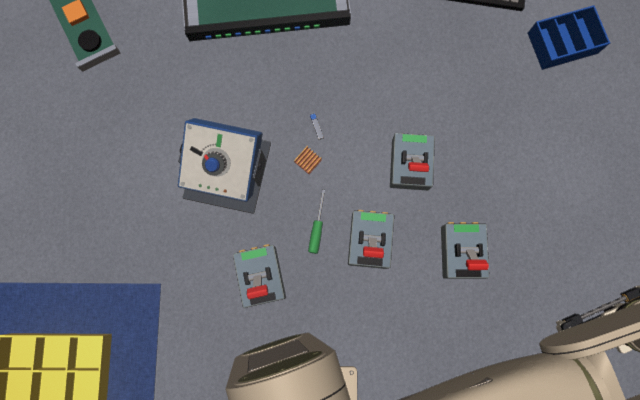

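Isolator look-alikes in the top view sit at pixels (413,162), (371,240), (467,250) and (259,275). The base is off the bottom edge, so (413,162), the top-most, is the farthest. In the scene view that one is (245,285). Next I'll check it in one close crop.

```bash
python3 - <<'E'
import cv2,numpy as np
T=cv2.imread("pics/top0.png");S=cv2.imread("pics/scene0.png")
def tile(I,u,v):
    t=cv2.resize(I[v:v+75,u:u+100],(400,300),interpolation=cv2.INTER_CUBIC)
    for k in range(0,100,10):
        cv2.line(t,(k*4,0),(k*4,6 if k%50 else 14),(0,0,255),1)
        if k<75: cv2.line(t,(0,k*4),(6 if k%50 else 14,k*4),(0,0,255),1)
    return t
cv2.imwrite("pics/crop1.png",np.vstack([np.hstack([tile(T,170,120),tile(S,385,145)]),np.hstack([tile(T,365,125),tile(S,195,230)])]))
E
```

```text
(no output)
```

View pics/crop1.png

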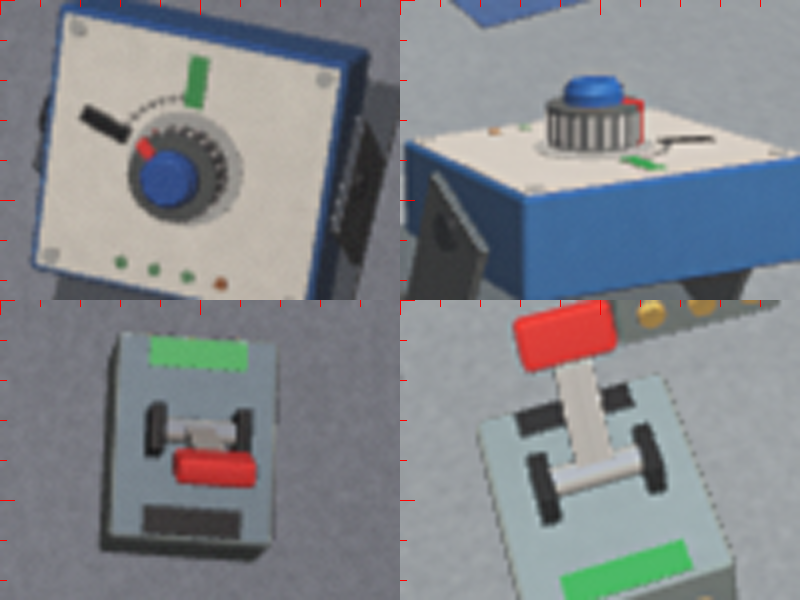

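```bash
cat > h.py <<'E'
import numpy as np
from plant import robot
from scipy.optimize import least_squares
def cams(): return {n:robot.read_camera(n) for n in("top","scene")}
def proj(c,X):
    p=c["mtx"]@(c["R"]@np.asarray(X,float)+c["t"]); return p[:2]/p[2]
def Rz(a): return np.array([[np.cos(a),-np.sin(a),0],[np.sin(a),np.cos(a),0],[0,0,1]])
a=np.radians(26)
PX=np.array([np.cos(a),0,np.sin(a)]);PY=np.array([0,1,0]);PN=np.array([-np.sin(a),0,np.cos(a)])
P=np.c_[PX,PY,PN]
def fit(C,obs,x0):
    f=lambda p:np.concatenate([(proj(C[n],Rz(p[2])@np.array(X)+[p[0],p[1],0])-uv) for n,X,uv in obs])
    r=least_squares(f,x0,loss="soft_l1"); print(np.round(r.x,4),"\n",np.round(f(r.x).reshape(-1,2),1).tolist()); return r.x
E
python3 - <<'E'
from h import *
C=cams()
p=lambda x,y,z:np.array([0,0,.125])+P@[x,y,z]
g=p(.051,0,0);t=np.radians(72);b=p(.051*np.cos(t),.051*np.sin(t),0);pl=p(0,0,.04)
box=fit(C,[("top",g,(219.2,140.5)),("top",b,(196.5,150.75)),("top",pl,(212,164.5)),("scene",g,(445.75,185.75)),("scene",b,(456.25,180)),("scene",pl,(433.5,166.5))],[.6,.2,0])
c=lambda x,y:(x*.065,y*.05,.055)
gr=(-.07*np.sin(.55),0,.068+.07*np.cos(.55))
iso=fit(C,[("top",c(1,1),(395,133.2)),("top",c(1,-1),(434.2,135.8)),("top",c(-1,-1),(432.5,185.7)),("top",c(-1,1),(391.7,185)),("top",gr,(418.7,167)),
 ("scene",c(-1,-1),(215,261.2)),("scene",c(-1,1),(260.5,249)),("scene",c(1,1),(278.7,295)),("scene",gr,(236.2,238.8))],[.6,-.2,0])
R=Rz(box[2]);ax=R@[0,0,.125]+[box[0],box[1],0];n=R@PN
print("panel",ax,"n",n,"TCP grip",ax+.02*n-[0,0,.009],"above",ax+.02*n+[0,0,.06])
R=Rz(iso[2]);print("grip",R@gr+[iso[0],iso[1],0])
from scipy.spatial.transform import Rotation as Q
s=robot.read_state();M=Q.from_rotvec(s["orientation"]).as_matrix();print(np.round(M,3).tolist())
jx=M[:,0];by=Rz(box[2])[:,1]
d=lambda u,v:np.degrees((np.arctan2(v[1],v[0])-np.arctan2(u[1],u[0])))
print("turn jaws->box y deg",(d(jx,by)+90)%180-90,"jaws->iso x",(d(jx,Rz(iso[2])[:,0])+90)%180-90, s["q"])
E
```

```text
[ 0.5774  0.2201 -0.1801] 
 [[-0.3, -0.9], [0.1, -0.0], [-0.6, 0.3], [0.0, 0.9], [-0.4, 0.4], [-0.5, -1.5]]
[ 0.6044 -0.2457 -0.0606] 
 [[-1.0, -0.9], [0.2, -0.8], [0.1, 0.8], [-0.2, -1.3], [-0.8, -0.2], [-2.4, -1.2], [-0.4, -2.0], [0.1, 0.4], [-0.4, -0.2]]
panel [0.57742553 0.22006609 0.125     ] n [-0.4312776   0.07854231  0.89879405] TCP grip [0.56879998 0.22163694 0.13397588] above [0.56879998 0.22163694 0.20297588]
grip [ 0.56789372 -0.24347864  0.12767672]
[[0.392, -0.0, 0.92], [-0.92, 0.001, 0.392], [-0.001, -1.0, 0.0]]
turn jaws->box y deg -33.399499002860296 jaws->iso x 63.45113646748416 [-1.25340759e+00  1.30859804e-01  1.48885095e+00  1.89544856e-05
  1.52298500e+00 -8.54021024e-02]
```

The close crop shows the chosen isolator off, with its handle leaning to the black end, and the collar's red index at the open mark. I'll now move above the collar, with the jaws along the box's y plus 15 deg.

```bash
python3 -m inch '[[-1,0.03,0.06,0.02,0.18],[-1,0.06,0.12,0.03,0.36],[-1,0.08,0.18,0.03,0.54],[-1,0.11,0.23,0.03,0.72],[-1,0.13,0.29,0.03,0.9],[-1,0.15,0.35,0.03,1.08],[-1,0.17,0.4,0.03,1.26],[-1,0.19,0.45,0.03,1.42]]' 20
```

```text
t: 1.2
tool_pos: [0.4254, -0.0995, 0.2481]
orientation: [-1.562, -0.202, 0.203]
force: [1.1, -0.8, -0.4]
opening: 0.093
```

```bash
python3 -m inch '[[-1,0.02,0.05,0,0.18],[-1,0.045,0.1,0,0.36],[-1,0.065,0.15,0,0.54],[-1,0.09,0.2,0,0.72],[-1,0.11,0.25,0,0.9],[-1,0.13,0.29,-0.01,1.08],[-1,0.143,0.321,-0.02,1.26],[-1,0.143,0.321,-0.03,1.4]]'
python3 - <<'E'
from h import *
from scipy.spatial.transform import Rotation as Q
s=robot.read_state();M=Q.from_rotvec(s["orientation"]).as_matrix()
print(s["tool_pos"],s["q"],np.degrees(np.arctan2(M[1,0],M[0,0])),"want",90-10.3+15)
E
```

```text
t: 2.2
tool_pos: [0.5685, 0.2238, 0.2169]
orientation: [-1.162, -1.278, 1.279]
force: [0.4, -0.5, 0.2]
opening: 0.093
[0.56845343 0.22378276 0.21690711] [ 2.91166052e-01  1.61283102e-01  1.45744741e+00 -5.80561100e-05
  1.52370011e+00 -1.37460941e+00] 95.44206658139684 want 94.7
```

```bash
python3 -m inch '[[-0.5,0,-0.002,-0.03,-0.01],[-0.5,0,-0.002,-0.055,-0.01],[-0.5,0,-0.002,-0.07,-0.01],[-0.5,0,-0.002,-0.08,-0.01],[-0.5,0,-0.002,-0.08,-0.01]]' 20
python3 - <<'E'
from h import *
import cv2
C=cams();t=lambda I,u,v:cv2.resize(I[v:v+75,u:u+100,::-1],(400,300),interpolation=cv2.INTER_CUBIC)
cv2.imwrite("pics/c2.png",np.hstack([t(C["top"]["color"],170,120),t(C["scene"]["color"],385,130)]))
E
```

```text
t: 2.82
tool_pos: [0.5682, 0.2217, 0.1366]
orientation: [-1.167, -1.27, 1.273]
force: [0.4, 0.2, 0.3]
opening: 0.0699
```

View pics/c2.png

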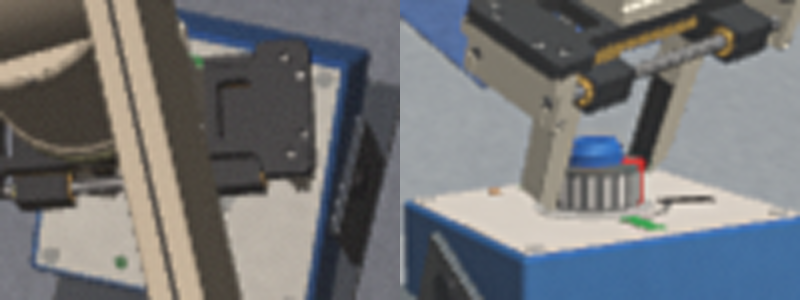

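The picture shows the fingers astride the collar (right tile, about (550,180) and (655,120)), clear of the panel. I'll close and make the first stroke.

```bash
python3 -m inch '[[1,0,0,0,0],[1,0,0,0,0],[1,0,0,0,0],[1,0,0,0,0],[1,0,0,0,-0.12],[1,0,0,0,-0.25],[1,0,0,0,-0.38],[1,0,0,0,-0.5]]' 20
python3 - <<'E'
from h import *
import cv2
C=cams();t=lambda I,u,v:cv2.resize(I[v:v+75,u:u+100,::-1],(400,300),interpolation=cv2.INTER_CUBIC)
cv2.imwrite("pics/c3.png",np.hstack([t(C["top"]["color"],170,120),t(C["scene"]["color"],385,130)]));print(robot.read_state()["force"],robot.read_state()["orientation"])
E
```

```text
t: 3.92
tool_pos: [0.5697, 0.2219, 0.1384]
orientation: [-1.38, -0.897, 0.894]
force: [0.5, 0.9, 3.6]
opening: 0.0511
[ 1.06152629 -0.96602812  2.75201408] [-1.37910284 -0.89857973  0.89605549]
```

View pics/c3.png

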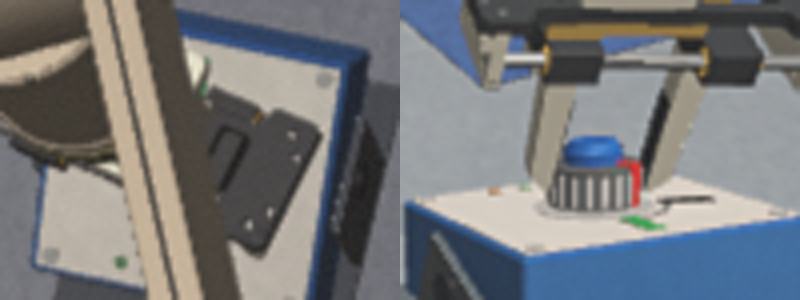

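```bash
cat > ang.py <<'E'
from h import *
import cv2
def red(I):
    h=cv2.cvtColor(I,cv2.COLOR_BGR2HSV)[145:195,415:455].astype(int)
    m=((h[...,0]<8)|(h[...,0]>172))&(h[...,1]>150)&(h[...,2]>90)
    v,u=np.nonzero(m);return (u.mean()+415,v.mean()+145,len(u)) if len(u) else None
if __name__=="__main__":
    C=cams()["scene"];print(red(cv2.imread("pics/scene0.png")),red(np.ascontiguousarray(C["color"][:,:,::-1])))
    for A in (0,.2,.4,.5,.8,1,1.25):
        t=np.radians(72)-A;R=Rz(-.18)
        f=lambda r,z:np.round(proj(C,R@(np.array([0,0,.125])+P@[r*np.cos(t),r*np.sin(t),z])+[.5774,.2201,0]),1)
        print(A,f(.022,.027),f(.026,.015))
E
python3 ang.py
```

```text
(np.float64(443.3333333333333), np.float64(170.5), 6) (np.float64(443.45), np.float64(175.3), 20)
0 [442.9 169.9] [444.7 174.9]
0.2 [443.2 170.3] [445.1 175.4]
0.4 [443.1 170.7] [445.  175.9]
0.5 [442.9 170.9] [444.7 176.1]
0.8 [441.7 171.5] [443.3 176.9]
1 [440.4 171.9] [441.8 177.3]
1.25 [438.4 172.2] [439.5 177.8]
```

The index moved as predicted for about 0.5 rad, with more of its side now visible. Re-gripping for the second stroke.

```bash
python3 -m inch '[[-0.5,-0.001,0,-0.001,0],[-0.5,-0.001,0,-0.001,0],[-0.5,-0.001,0,-0.001,0.17],[-0.5,-0.001,0,-0.001,0.34],[-0.5,-0.001,0,-0.001,0.5],[-0.5,-0.001,0,-0.001,0.5]]' 20
python3 -m inch '[[1,0,0,0,0],[1,0,0,0,0],[1,0,0,0,0],[1,0,0,0,0],[1,0,0,0,-0.12],[1,0,0,0,-0.25],[1,0,0,0,-0.38],[1,0,0,0,-0.5]]' 20
python3 -m inch '[[-0.5,-0.001,0,-0.001,0],[-0.5,-0.001,0,-0.001,0],[-0.5,-0.001,0,-0.001,0.17],[-0.5,-0.001,0,-0.001,0.34],[-0.5,-0.001,0,-0.001,0.5],[-0.5,-0.001,0,-0.001,0.5]]' 20
python3 ang.py | head -1; python3 - <<'E'
from h import *
import cv2
I=robot.read_camera("scene")["color"][:,:,::-1]
cv2.imwrite("pics/c4.png",cv2.resize(I[130:205,385:485],(600,450),interpolation=cv2.INTER_CUBIC))
E
```

```text
t: 4.88
tool_pos: [0.5681, 0.2217, 0.1368]
orientation: [-1.167, -1.274, 1.273]
force: [0.1, -0.6, -0.4]
opening: 0.0696
t: 5.88
tool_pos: [0.5681, 0.2226, 0.1372]
orientation: [-1.377, -0.898, 0.896]
force: [-3.2, 4.5, 2.8]
opening: 0.0519
t: 6.62
tool_pos: [0.5671, 0.2222, 0.1361]
orientation: [-1.167, -1.271, 1.27]
force: [0.7, 0.1, -0.2]
opening: 0.07
(np.float64(443.3333333333333), np.float64(170.5), 6) (np.float64(440.4), np.float64(175.44), 25)
```

View pics/c4.png

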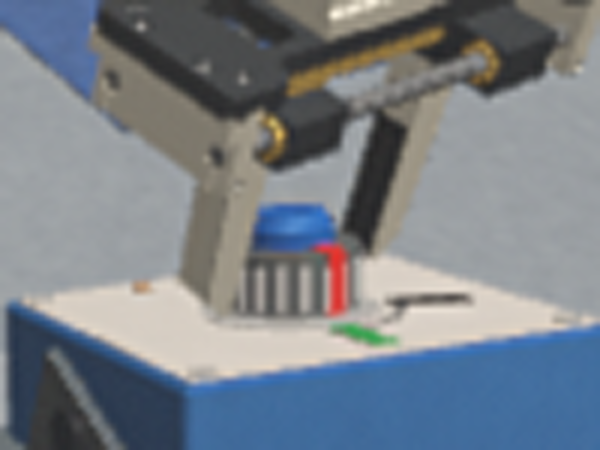

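The index side stripe is at (441.3,176.7), which gives an angle of about 1.0 rad. One more stroke of about 0.24 rad should lock it, then I'll retreat and check from above.

```bash
python3 -m inch '[[1,0.001,0,0,0],[1,0.001,0,0,0],[1,0.001,0,0,0],[1,0.001,0,0,0],[1,0.001,0,0,-0.12],[1,0.001,0,0,-0.24],[1,0.001,0,0,-0.24]]' 20
python3 -m inch '[[-0.5,0,0,0,0],[-0.5,0,0,0,0],[-0.5,0,0,0,0],[-0.5,0,0,0.03,0],[-0.5,0,0,0.08,0],[-0.5,-0.03,-0.05,0.1,0],[-0.5,-0.06,-0.1,0.1,0],[-0.5,-0.08,-0.16,0.1,0]]' 20
python3 -m inch '[[-0.5,-0.01,-0.06,0,-0.18],[-0.5,-0.01,-0.11,0,-0.36],[-0.5,-0.01,-0.11,0,-0.36]]' 20
python3 - <<'E'
from h import *
import cv2
C=cams();t=lambda I,u,v:cv2.resize(I[v:v+75,u:u+100,::-1],(400,300),interpolation=cv2.INTER_CUBIC)
c=C["top"]
for A in(0,1.1,1.18,1.25,1.31):
    t_=np.radians(72)-A;print(A,np.round((proj(c,Rz(-.18)@(np.array([0,0,.125])+P@[.021*np.cos(t_),.021*np.sin(t_),.027])+[.5774,.2201,0])-[170,120])*4))
cv2.imwrite("pics/c5.png",np.hstack([t(c["color"],170,120),t(C["scene"]["color"],385,130)]))
E
```

```text
t: 7.65
tool_pos: [0.5681, 0.2225, 0.1363]
orientation: [-1.279, -1.093, 1.09]
force: [-0.2, 0.1, -0.2]
opening: 0.0515
t: 8.65
tool_pos: [0.4875, 0.0624, 0.2368]
orientation: [-1.279, -1.096, 1.091]
force: [0.1, -1.5, 0.8]
opening: 0.0696
t: 9.02
tool_pos: [0.4772, -0.0506, 0.2371]
orientation: [-1.413, -0.819, 0.815]
force: [-0.7, 0.6, -0.1]
opening: 0.0696
0 [139. 157.]
1.1 [171. 138.]
1.18 [173. 138.]
1.25 [176. 138.]
1.31 [178. 139.]
```

View pics/c5.png

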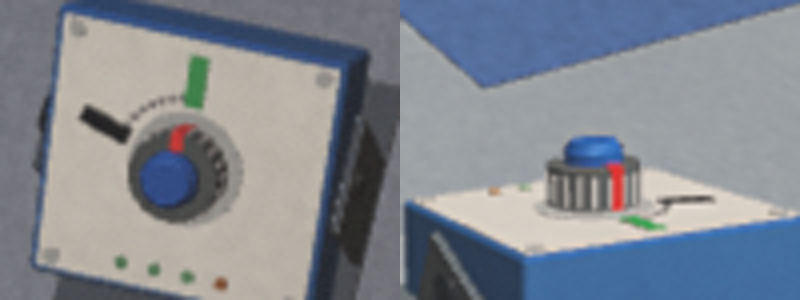

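```bash
python3 - <<'E'
from h import *
import cv2
C=cams()
def redw(I,b):
    u0,u1,v0,v1=b;J=I[v0:v1,u0:u1].astype(float)  # RGB
    w=np.clip(J[...,0]-np.maximum(J[...,1],J[...,2])-25,0,None)
    w*=w>0.25*w.max()
    V,U=np.mgrid[v0:v1,u0:u1];return np.array([(w*U).sum(),(w*V).sum()])/w.sum(),w.sum()
box=dict(top=(200,228,142,178),scene=(415,455,148,190))
Z={n:cv2.imread(f"pics/{n}0.png")[:,:,::-1] for n in box}
def strip(c,A,pts):
    t=np.radians(72)-A
    return np.mean([proj(c,Rz(-.1801)@(np.array([0,0,.125])+P@[r*np.cos(t),r*np.sin(t),z])+[.5774,.2201,0]) for r,z in pts],0)
top=[(r,.027) for r in np.linspace(.017,.026,5)];side=[(.026,z) for z in np.linspace(.005,.027,5)]
for n in box:
    print(n,"init",redw(Z[n],box[n]),"now",redw(C[n]["color"],box[n]))
    for A in(0,1.1,1.18,1.25,1.31): print(A,"top",np.round(strip(C[n],A,top),2),"side",np.round(strip(C[n],A,side),2),"axis top",np.round(strip(C[n],A,[(0,.027)]),2))
E
```

```text
top init (array([205.74271137, 156.6771137 ]), np.float64(1372.0)) now (array([214.1824, 154.1056]), np.float64(1875.0))
0 top [204.5  159.14] side [204.2  157.25] axis top [213.06 163.65]
1.1 top [212.62 154.24] side [213.94 151.37] axis top [213.06 163.65]
1.18 top [213.37 154.29] side [214.84 151.43] axis top [213.06 163.65]
1.25 top [214.03 154.39] side [215.63 151.54] axis top [213.06 163.65]
1.31 top [214.59 154.51] side [216.31 151.69] axis top [213.06 163.65]
scene init (array([443.92115849, 172.39581657]), np.float64(1243.0)) now (array([438.87856441, 176.17305801]), np.float64(4068.0))
0 top [442.68 169.89] side [444.69 174.45] axis top [433.03 170.63]
1.1 top [439.53 171.99] side [440.93 177.1 ] axis top [433.03 170.63]
1.18 top [438.9  172.11] side [440.16 177.25] axis top [433.03 170.63]
1.25 top [438.31 172.2 ] side [439.45 177.37] axis top [433.03 170.63]
1.31 top [437.78 172.28] side [438.81 177.47] axis top [433.03 170.63]
```

Both views put the collar at about 1.25 rad (top about 1.2, scene about 1.28), so the red index stands at the green mark. Next I'll go behind the far isolator's handle with the fingers shut.

```bash
python3 -m inch '[[1,0.01,-0.05,0,0.15],[1,0.02,-0.1,0,0.3],[1,0.03,-0.15,0,0.45],[1,0.038,-0.19,-0.02,0.45],[1,0.038,-0.19,-0.07,0.45],[1,0.038,-0.19,-0.11,0.45],[1,0.038,-0.19,-0.125,0.45],[1,0.038,-0.19,-0.125,0.45]]' 20
python3 - <<'E'
from h import *
import cv2
C=cams();t=lambda I,u,v:cv2.resize(I[v:v+75,u:u+100,::-1],(400,300),interpolation=cv2.INTER_CUBIC)
cv2.imwrite("pics/c6.png",np.hstack([t(C["top"]["color"],365,125),t(C["scene"]["color"],195,215)]))
E
```

```text
t: 10.22
tool_pos: [0.5156, -0.2353, 0.1113]
orientation: [-1.235, -1.165, 1.162]
force: [-0.8, -0.5, 0.5]
opening: 0.001
```

View pics/c6.png

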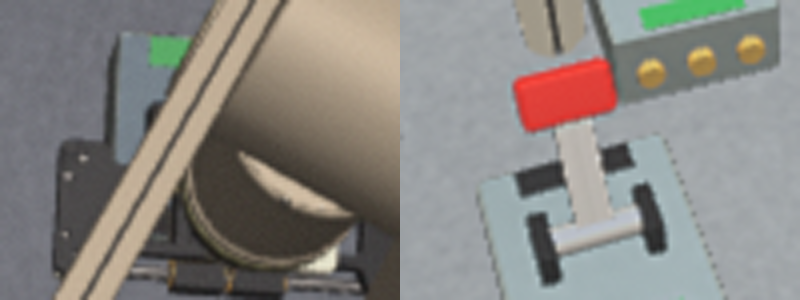

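The fingers stand just behind the red grip (right tile, (550,30) against the grip at (565,95)). I'll push it over.

```bash
python3 -m inch '[[1,0.015,-0.002,0,0],[1,0.03,-0.003,0,0],[1,0.045,-0.004,0,0],[1,0.06,-0.005,0,0],[1,0.075,-0.006,0,0],[1,0.088,-0.007,0,0],[1,0.088,-0.007,0,0]]' 20
python3 -m inch '[[1,-0.03,0.002,0,0],[1,-0.06,0.004,0.02,0],[1,-0.09,0.02,0.06,0],[1,-0.1,0.06,0.12,0],[1,-0.1,0.12,0.14,0],[1,-0.1,0.18,0.14,0],[1,-0.1,0.22,0.14,0],[1,-0.1,0.22,0.14,0]]'
python3 - <<'E'
from h import *
import cv2
C=cams();t=lambda I,u,v:cv2.resize(I[v:v+75,u:u+100,::-1],(400,300),interpolation=cv2.INTER_CUBIC)
T,S=C["top"]["color"],C["scene"]["color"]
cv2.imwrite("pics/c7.png",np.vstack([np.hstack([t(T,365,125),t(S,195,230)]),np.hstack([t(T,170,120),t(S,385,130)])]))
cv2.imwrite("pics/c8.png",np.vstack([T[90:290,150:520,::-1],S[100:340,110:480,::-1]]))
print(robot.read_state()["t"])
E
```

```text
t: 11.2
tool_pos: [0.6068, -0.244, 0.1162]
orientation: [-1.243, -1.169, 1.161]
force: [-0.3, 0.4, 0.6]
opening: 0.0
t: 12.2
tool_pos: [0.5068, -0.0212, 0.2578]
orientation: [-1.243, -1.174, 1.162]
force: [0.1, -0.9, 0.3]
opening: 0.0004
12.3
```

View pics/c7.png

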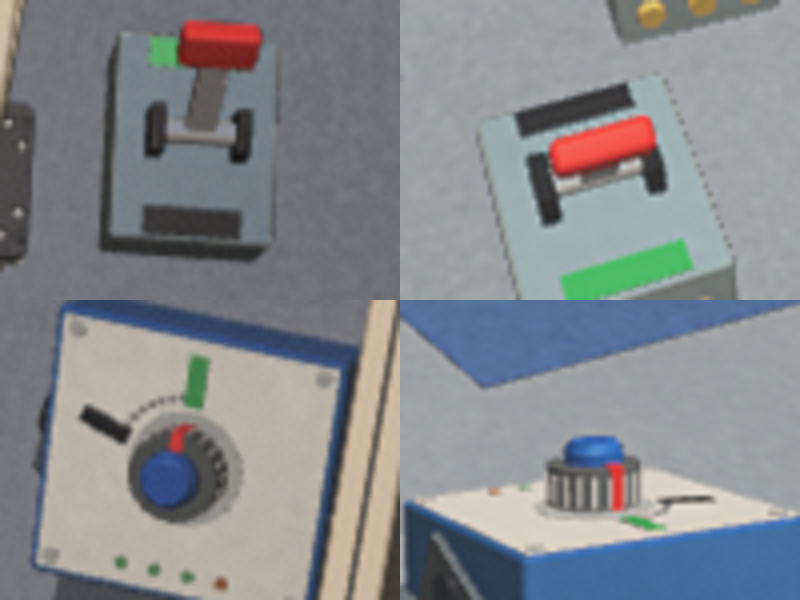

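View pics/c8.png

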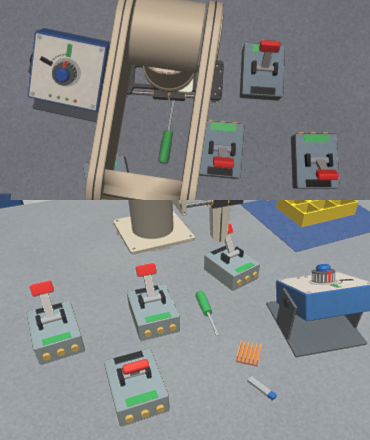

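The far isolator's handle now leans to the green end (grip at top pixel (420,136)). The collar index is still at the green mark, the bystanders look untouched, and the arm is clear. Handing in.

```bash
python3 -c "
from h import *
C=cams();print(proj(C['top'],Rz(-.0606)@[.0366,0,.1277]+[.6044,-.2457,0]))
print(robot.close_job())"
```

```text
[419.08969055 136.16092591]
the job is handed in; nothing more can be done
None
```

The lock collar is at the green lock mark and the isolator is switched on, done in that order. The job was handed in at about 12.4 s of the 54 s allowed.

- **Collar:** I turned it clockwise in three gripping strokes. Before touching the isolator, I measured it at about 1.2 rad from the top view and 1.28 rad from the scene view, against a lock angle of 1.25. The two views differ slightly, so the angle is known only to within about 0.05 rad. A later picture showed it unchanged.
- **Isolator:** I pushed over the handle of the isolator farthest from the base, using closed fingers. Its grip ended within about 1 pixel of where the "on" position should appear, and the handle rests there by itself.
- **Everything else:** By eye in the last picture, the screwdriver, heat sink, transceiver and look-alike isolators were where they started. The arm was clear of everything, and no check failed.

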